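# Turn the recessed trimmer of the matching unit to its stop

## Task

Take the flat-bladed key out of its holder, put it down through the round guard opening in the top of the grey matching unit, feel its blade into the slot of the recessed knob, and turn the knob clockwise (seen from above) until it comes up against its stop, gently and without forcing it. Then put the key back upright and fully home in its holder and let go. Keep the gripper itself off the unit and leave the mug, the handheld radio and the speaker where they are.

Things in the scene. Friction and masses are not known exactly. Their poses are not given: they have to be found in the camera images.
- key: Loose key, 0.10-0.19 kg, standing in the holder. Origin: centre of the blade's tip, z up its axis. Steel blade 24 mm wide (own x), 4 mm thick (own y), 13 mm long; then a round shaft 16 mm across; round flange 42 mm across, 50 to 56 mm above the tip; flat black grip 44 mm wide (x), 16 mm thick (y), 56 to 106 mm above the tip: pinch across its thickness. A half turn about z makes no difference.
- holder: Fixed grey plastic block 70 x 70 mm, 55 mm high, with an upright round hole 30 mm across right through its middle. Origin: centre of its underside, z up. The key is home, as at the start, when its flange rests on the block's top (its tip 5 mm above the table); its yaw is free.
- tuner: Fixed matching unit: grey steel case 160 mm (own x) by 180 mm (own y), 75 mm high, aluminium top plate 4 mm thick with the guard opening in its middle. Origin: centre of its underside, z up. Two black knobs stick 14 mm out of its front (own -x) face, two sockets 16 mm out of its back; leave those alone.
- opening (a point): Centre of the guard opening (round, 30 mm) at the upper face of the unit's top plate, 75 mm above the table. The knob is centred below: brass face 29 mm across, one straight slot across it, 6 mm wide, 7 mm deep. The face lies 20 to 32 mm below this point, differing from set to set, unmeasured. It gives downward up to 3 mm on a spring (1.5 N at first, 6 N at the end), then is rigid.
- trim (a joint): Turn of the knob's spindle, rad: grows clockwise seen from above; starts at 0.6 to 1.0; clockwise stop at 1.5. Takes 0.05 N m, stays where left. A springy coupling (1.2 N m per rad) joins head and spindle: the torque climbs softly at the stop. The knob sits on its spindle up to 0.3 rad out of true: its slot lies along the unit's own x axis turned clockwise by trim, give or take 0.3 rad.
- mug: Blue mug, 80 mm across, 90 mm high; origin at the centre of its underside. Leave it alone.
- handheld: Black handheld radio standing upright, 34 x 58 x 115 mm with a stub aerial to 185 mm; origin at the centre of its underside. Leave it alone.
- speaker: Black box speaker 100 x 110 x 120 mm; origin at the centre of its underside. Leave it alone.
Mind the look-alikes: they are no part of the job. There is more than one size of the key; the one meant has the size given above.

How it is judged:
On the way, in this order (a step that is already met when the one before it is completed fails the run):
1. the key's blade is down through the guard opening (z of key in the frame of opening below -0.018 m and horizontal distance between key and opening below 0.006 m), for 0.2 s.
2. the knob is turned clockwise to its stop with the key (value of joint trim above 1.44 rad and z of key in the frame of opening below -0.02 m and horizontal distance between key and opening below 0.008 m), for 0.2 s.
At the end, for the whole second after the job is handed in: The knob rests within 0.06 rad of its clockwise stop (trim above 1.44), and the key stands released and at rest in the holder's hole: within 8 mm of its middle, flange down to within 2.5 mm of the holder's top, upright within 0.08 rad (value of joint trim above 1.44 rad and horizontal distance between key and holder below 0.008 m and height (world z) of key below 0.0075 m and angle between key's own z axis and vertical below 0.08 rad and linear speed of key below 0.01 m/s); the robot touches nothing.
It fails at once if the unit, its guard or its knob is forced with the key (over 25 N) (contact force between key and tuner above 25 N).
It fails at once if the gripper or arm touches the unit (contact force between any of the fingers, the arm and tuner above 1 N).
It fails at once if the mug is moved (over 15 mm) (distance of mug from where it was at the start of the episode above 0.015 m).
It fails at once if the handheld radio is moved (over 15 mm) (distance of handheld from where it was at the start of the episode above 0.015 m).
It fails at once if the speaker is moved (over 15 mm) (distance of speaker from where it was at the start of the episode above 0.015 m).
It also fails if it takes over 72 s, if anything falls off the work surface, if the arm or the gripper's body presses on something with over 40 N, if the wrist force passes 120 N, or if a joint passes its speed limit or range.

## Robot

A 6-joint arm with a two-finger parallel gripper is mounted at the origin on the work surface. World frame = base frame: x ahead of the robot, y to its left, z up, the work surface at z = 0. Lengths are in m, angles in rad, forces in N, time in s.
With the tool pointing down it reaches from about 0.3 to 0.875 m from the base axis. Payload 6.4 kg.
Tool frame: the origin (TCP) lies between the finger pads; the fingertips stand nose_length ahead of it and the grasp point (between the pads) lies 3 mm ahead of it (nose_length is the distance from the TCP to the fingertips, in m); z points along the fingers, y is the line along which they close (so a half turn about z gives the same grasp; the last joint's range is limited). The gripper opens to 88 mm and grips with 3 to 60 N. Pads are 18 mm wide; open, the fingers measure 123 mm over their backs; the gripper's body (75 mm by 187 mm) begins 45 mm behind the grasp point.
Start: joints at [-1.356, 0.181, 1.607, -0, 1.354, -0.206], TCP at [0.235, -0.525, 0.261] pointing down, gripper open.
Joint ranges: [-2.99, 2.99], [-0.89, 2.07], [0.3, 2.58], [-1.14, 4.28], [0, 2.63], [-3.12, 3.12]. Speed limits (rad/s): [2.57, 2.57, 3.01, 3.14, 3.14, 3.14].

## Interface

Orientations are given as a rotation vector (axis times angle).
In Python, from rig import * gives the robot as it stands. Calls block until the motion is done:
- move_to(position, orientation): joint-space move of the TCP to a pose.
- move_linear(position, velocity=0.15, rotation=None): straight line of the TCP; rotation=None keeps the orientation; velocity is the mean speed in m/s.
- goto_joints(angles): joint-space move.
- let_go() and gripper_close(f_grip=None): open the fingers fully, or close them until they stop; f_grip is the grip in N (None keeps the last).
- sleep(seconds).
- solve_ik(position, orientation): joint angles nearest the present ones, or None.
- capture(name): name is "side" or "top"; returns a dict with "image" (400x640x3 uint8, red, green, blue), "fx", "fy", "cx", "cy" (pixels), "camera_from_world" (4x4, takes a point from world to camera coordinates). Camera axes: x right, y down, z forward; pixel columns grow to the right and rows downward; lengths in m; the calibration is good to about 2 mm. A picture is of the moment at which its call begins. There is no depth.
A pose or a line that the arm cannot do raises MotionError and nothing moves.
- sign_off(): hands the job in; it is judged then, once.
Readings, each from a call of its own:
- get_time_s(): time.
- get_joint_pos(): joint angles.
- get_joint_vel(): joint speeds.
- get_joint_efforts(): joint torques, N m.
- get_ee_pos(): TCP position.
- get_ee_rot(): TCP orientation.
- get_ft_force(): force on the tool from outside, world axes, zero at the start.
- get_torque(): the same for the moment, N m.
- get_gripper_width(): finger opening in m.
- get_grasp_force(): force on a finger pad.
Only numpy, scipy, OpenCV 4.12 (cv2) and the standard library are available. Lean on these libraries where they do the work, as an engineer would, in place of code of your own. Each camera call takes 0.05 s, during which the arm holds its last target. There are 200 camera calls.

## Working session

There is one attempt and no reset: what is moved stays moved. The work goes in short steps, each a Python script; the robot and the scene stay as the last script left them, time stands still between calls to the robot, and variables do not carry over. Pictures are saved under pics/ and viewed, at most 10 in all, crops included, and the job is handed in when it is done.

```bash
mkdir -p pics; ls; python3 - <<'E'
from rig import *
import cv2
for n in("top","side"):
    c=capture(n); cv2.imwrite(f"pics/{n}0.png",c["image"][:,:,::-1]); print(n,c["fx"],c["fy"],c["cx"],c["cy"]); print(c["camera_from_world"])
print(get_time_s(),get_ee_rot(),get_gripper_width())
try: print(nose_length)
except Exception as e: print(e)
E
```

```text
pics
top 441.1450737708935 441.1450737708935 313.2760255134279 207.7629648673713
[[-0.02194649 -0.99975728 -0.00193047  0.00958007]
 [-0.98163198  0.02191456 -0.18952151  0.57828031]
 [ 0.18951782 -0.00226432 -0.98187467  1.38337798]
 [ 0.          0.          0.          1.        ]]
side 505.06153652961063 505.06153652961063 297.7586603251917 199.62519290124447
[[ 0.99986293 -0.00163159  0.01647625 -0.57746535]
 [ 0.0122022  -0.5999992  -0.79990753  0.0397472 ]
 [ 0.01119085  0.79999893 -0.59989705  1.29351138]
 [ 0.          0.          0.          1.        ]]
0.1 [-3.07083233e+00 -6.55825932e-01  7.35907989e-06] 0.08814033529986987
0.022
```

View pics/top0.png

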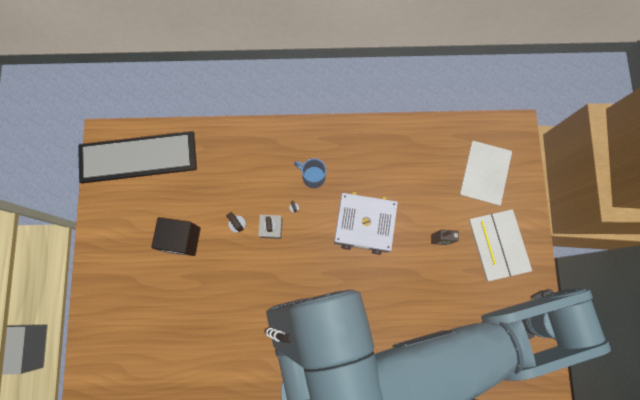

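View pics/side0.png

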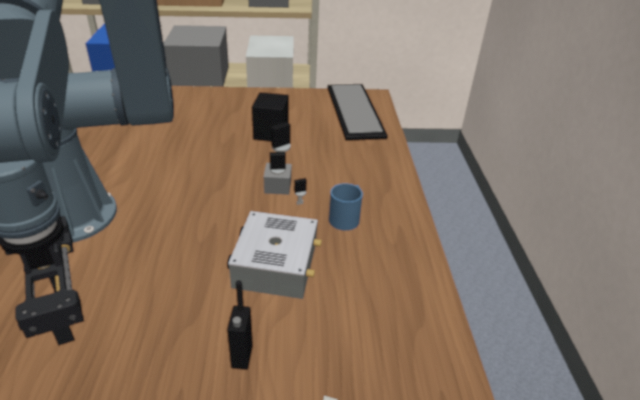

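The top view has three candidate keys: a large one lying or standing at (236,222), one standing in the grey block at (270,226), and a small one at (294,207). The one in the block fits the description, so I'll confirm it with a crop. The unit is at (366,222), with its black knobs (front, -x) facing the robot.

```bash
python3 - <<'E'
import cv2,numpy as np
t=cv2.imread("pics/top0.png");s=cv2.imread("pics/side0.png")
a=cv2.resize(t[190:260,215:315],(560,392),interpolation=cv2.INTER_CUBIC)[:, :400]
a=cv2.resize(t[190:260,220:310],None,fx=4.4,fy=4.4,interpolation=cv2.INTER_CUBIC)
b=cv2.resize(s[115:205,245:335],None,fx=4.4,fy=4.4,interpolation=cv2.INTER_CUBIC)[:308+88]
c=np.zeros((396,792,3),np.uint8);c[:308,:396]=a;c[:b.shape[0],396:]=b[:396]
cv2.imwrite("pics/crop1.png",c)
d=cv2.resize(t[180:265,325:410],None,fx=7,fy=7,interpolation=cv2.INTER_CUBIC)
cv2.imwrite("pics/crop2.png",d)
E
```

```text
(no output)
```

View pics/crop1.png

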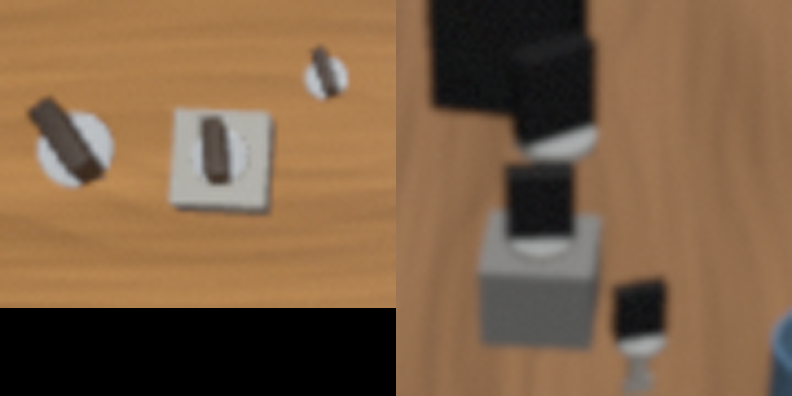

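View pics/crop2.png

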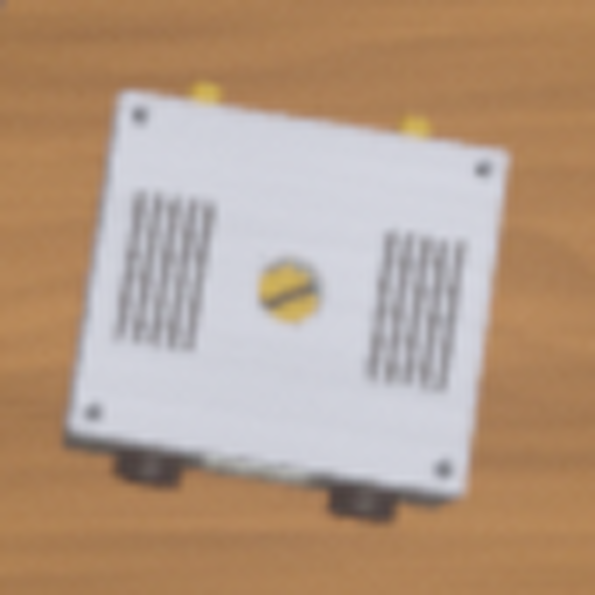

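The crops show the mid-size key upright in the block, between a larger key on its left and a smaller one on its right. That makes it the one meant. The unit's slot is visible, roughly from (362,223) to (370,221) in the full picture. Next I'll measure positions.

```bash
cat >util.py <<'E'
import cv2,numpy as np
from scipy.spatial.transform import Rotation as R
class Cam:
    def __init__(s,c):
        s.im=c["image"];s.f=c["fx"];s.c=np.array([c["cx"],c["cy"]]);T=np.array(c["camera_from_world"]);s.R=T[:3,:3];s.t=T[:3,3];s.o=-s.R.T@s.t
    def ray(s,p): return s.R.T@np.r_[(np.asarray(p,float)-s.c)/s.f,1]
    def at(s,p,z): d=s.ray(p);return (s.o+d*(z-s.o[2])/d[2])[:2]
    def px(s,P): q=s.R@np.asarray(P,float)+s.t;return q[:2]/q[2]*s.f+s.c
def tri(a,p,b,q):
    A=np.c_[a.ray(p),-b.ray(q)];u=np.linalg.lstsq(A,b.o-a.o,rcond=None)[0]
    P=a.o+a.ray(p)*u[0];Q=b.o+b.ray(q)*u[1];return (P+Q)/2,np.linalg.norm(P-Q)
def blobs(m,roi,amin=15):
    x0,y0,x1,y1=roi;k=np.zeros_like(m,np.uint8);k[y0:y1,x0:x1]=m[y0:y1,x0:x1]
    return sorted([c for c in cv2.findContours(k,cv2.RETR_EXTERNAL,cv2.CHAIN_APPROX_NONE)[0] if cv2.contourArea(c)>=amin],key=cv2.contourArea)[::-1]
E
python3 - <<'E'
from rig import *
from util import *
t=Cam(capture("top"));s=Cam(capture("side"))
for n,c,h,k in(("top",t,(250,205,290,245),(325,180,410,265)),("side",s,(255,160,300,197),(220,205,325,300))):
    hsv=cv2.cvtColor(c.im,cv2.COLOR_RGB2HSV);H,S,V=cv2.split(hsv)
    for nm,roi,m in(("holder",h,S<60),("tuner",k,(S<60)&(V>140))):
        for b in blobs(m,roi)[:2]:
            r=cv2.minAreaRect(b);print(n,nm,r)
            if n=="top":
                z=.055 if nm=="holder" else .075
                print("  world",[c.at(p,z).round(4) for p in cv2.boxPoints(r)],c.at(r[0],z))
    rois={"top":[(222,205,250,240),(258,210,284,240),(287,195,302,217)],"side":[(268,115,300,155),(266,150,290,172),(292,175,312,195)]}[n]
    for roi in rois:
        for b in blobs((V<95),roi,6)[:1]: r=cv2.minAreaRect(b);print(n,"grip",r,cv2.boxPoints(r).round(1).tolist())
im=t.im
print("knob"); 
g=cv2.cvtColor(im,cv2.COLOR_RGB2HSV)
print(g[214:230,359:375,1]);print(g[214:230,359:375,2])
E
```

```text
top holder ((270.0, 226.0), (22.0, 22.0), 90.0)
  world [array([0.5584, 0.1738]), array([0.5568, 0.1022]), array([0.4848, 0.1028]), array([0.4864, 0.1737])] [0.52143255 0.13813813]
top tuner ((365.8608093261719, 222.21487426757812), (58.0180778503418, 51.83156967163086), 8.972626686096191)
  world [array([ 0.4586, -0.0636]), array([ 0.6242, -0.0949]), array([ 0.5902, -0.2785]), array([ 0.426 , -0.2434])] [ 0.52378784 -0.17010148]
top grip ((234.671142578125, 222.0302276611328), (20.316951751708984, 6.308085918426514), 55.00797653198242) [[226.3000030517578, 215.5], [231.39999389648438, 211.89999389648438], [243.10000610351562, 228.5], [237.89999389648438, 232.1999969482422]]
top grip ((268.56097412109375, 224.0487823486328), (14.135236740112305, 4.417261123657227), 83.6598129272461) [[265.6000061035156, 217.3000030517578], [270.0, 216.8000030517578], [271.5, 230.8000030517578], [267.1000061035156, 231.3000030517578]]
side holder ((276.9720458984375, 176.39085388183594), (26.503902435302734, 33.5573616027832), 4.085616588592529)
side holder ((297.0, 188.0), (16.0, 4.0), 90.0)
side tun
[... 2027 characters left out ...]
 187 171 185 213 220 221 221]
 [218 217 207 205 203 203 201 197 186 168 150 171 203 219 221 221]
 [219 216 206 201 200 194 175 163 147 135 135 163 202 219 220 222]
 [220 218 203 182 171 153 138 141 155 166 180 178 202 218 220 220]
 [220 219 207 168 140 139 164 186 192 196 197 191 208 217 219 219]
 [220 220 216 195 181 187 195 203 203 204 200 195 215 219 219 219]
 [220 220 219 213 203 205 204 204 205 206 206 213 220 221 221 220]
 [221 220 221 220 217 210 208 205 199 206 216 220 220 221 220 221]
 [218 220 220 220 220 219 219 217 215 219 219 221 220 220 220 220]
 [218 218 217 218 218 218 218 218 219 220 220 220 220 221 221 220]
 [218 217 218 216 217 217 217 217 218 218 219 219 220 219 219 220]]
```

```bash
python3 - <<'E'
from rig import *
from util import *
t=Cam(capture("top"));s=Cam(capture("side"))
def up(c,x0,y0,x1,y1,k=8):
    return cv2.resize(c.im[y0:y1,x0:x1].astype(np.float32),None,fx=k,fy=k,interpolation=cv2.INTER_CUBIC),lambda p:(np.asarray(p)+.5)/k-.5+[x0,y0]
# tuner plate, top
I,f=up(t,325,180,410,265);V=I.max(2);S=I.max(2)-I.min(2)
m=((V>185)&(S<50)).astype(np.uint8);b=blobs(m,(0,0,680,680))[0]
q=cv2.approxPolyDP(cv2.convexHull(b),20,True)[:,0];print("quad",len(q),[t.at(f(p),.075).round(4) for p in q],np.mean([t.at(f(p),.075) for p in q],0))
# opening
I2=I[200:380,240:420];d=np.abs(I2-np.median(I[150:190,260:400].reshape(-1,3),0)).sum(2)
b=blobs((d>35).astype(np.uint8),(0,0,180,180))[0];e=cv2.fitEllipse(b);print("opening",e,f(np.array(e[0])+[240,200]),t.at(f(np.array(e[0])+[240,200]),.075))
# slot: dark inside the opening
V2=I2.max(2);yy,xx=np.mgrid[:180,:180];ins=np.hypot(xx-e[0][0],yy-e[0][1])<36
for zk in (.049,):
    w=np.where(ins,np.clip(175-V2,0,None),0);bb=blobs((w>0).astype(np.uint8),(0,0,180,180))[0]
    vx,vy,x,y=cv2.fitLine(bb,cv2.DIST_L2,0,.01,.01).ravel()
    A,B=[t.at(f(np.array([x+k*vx+240,y+k*vy+200])),zk) for k in(-30,30)];print("slot",A,B,np.arctan2(*(B-A)[::-1]))
# holder top
I,f=up(t,250,205,290,245);S=(I.max(2)-I.min(2));V=I.max(2)
b=blobs(((S<45)&(V>130)).astype(np.uint8),(0,0,320,320))[0];q=cv2.approxPolyDP(cv2.convexHull(b),12,True)[:,0]
print("holder",len(q),[t.at(f(p),.055).round(4) for p in q],t.at(f(cv2.minAreaRect(b)[0]),.055),cv2.minAreaRect(b)[1:])
I,f=up(s,255,150,305,200);
g=lambda c,x0,y0,x1,y1,k:cv2.resize(np.clip(c.im[y0:y1,x0:x1,::-1].astype(float)*3,0,255).astype(np.uint8),None,fx=k,fy=k,interpolation=cv2.INTER_CUBIC)
cv2.imwrite("pics/crop3.png",np.hstack([g(t,220,200,290,250,5.7),g(s,255,115,325,165,5.7)]))
E
```

```text
quad 4 [array([ 0.6213, -0.0986]), array([ 0.5905, -0.2729]), array([ 0.4339, -0.2457]), array([ 0.4671, -0.0699])] [ 0.5282228  -0.17177612]
opening ((91.30186462402344, 131.35140991210938), (80.1100082397461, 83.65631866455078), 128.91416931152344) [365.97523308 220.98142624] [ 0.52776707 -0.17064474]
slot [ 0.52567506 -0.16584655] [ 0.5396371  -0.18633165] -0.9725462238397451
holder 4 [array([0.5586, 0.1724]), array([0.5546, 0.1037]), array([0.4903, 0.1034]), array([0.4891, 0.1743])] [0.52194698 0.13831929] ((185.05548095703125, 179.75172424316406), 2.2025983333587646)
```

View pics/crop3.png

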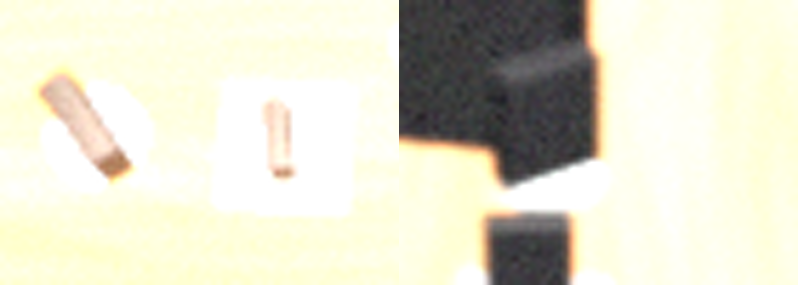

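The contrast crop shows the top faces. The big key's is centred near top (234.4,220.7) / side (280.3,125.7), and the mid key's near top (268.6,223.7) / side (278.0,153.9). I'll triangulate both, tighten the slot fit and cross-check the opening in the side view.

```bash
python3 - <<'E'
from rig import *
from util import *
t=Cam(capture("top"));s=Cam(capture("side"))
print("big",tri(t,(234.4,220.7),s,(280.3,125.7)));print("mid",tri(t,(268.6,223.7),s,(278.,153.9)))
def up(c,x0,y0,x1,y1,k=8):
    return cv2.resize(c.im[y0:y1,x0:x1].astype(np.float32),None,fx=k,fy=k,interpolation=cv2.INTER_CUBIC),lambda p:(np.asarray(p)+.5)/k-.5+[x0,y0]
I,f=up(t,350,205,382,237);V=I.max(2);yy,xx=np.mgrid[:256,:256]
for r in(20,25,29):
    c0=(np.array([366,221.9])-[350,205]+.5)*8-.5
    w=np.where(np.hypot(xx-c0[0],yy-c0[1])<r,np.clip(175-V,0,None),0)
    P=np.c_[xx[w>0],yy[w>0]];W=w[w>0];m=(P*W[:,None]).sum(0)/W.sum();C=np.cov(P.T,aweights=W);ev,U=np.linalg.eigh(C);v=U[:,1]
    A,B=[t.at(f(m+k*v),.049) for k in(-20,20)];print(r,np.sqrt(ev),f(m),(A+B)/2,np.arctan2(*(B-A)[::-1]))
# side opening
I,f=up(s,255,225,297,257);d=np.abs(I-np.median(I.reshape(-1,3),0)).sum(2)
for th in(45,70):
    for b in blobs((d>th).astype(np.uint8),(60,50,270,200),300)[:2]: e=cv2.fitEllipse(b);print("side op",e,f(e[0]),s.at(f(e[0]),.075))
# key yaw + holder pos
I,f=up(t,258,208,284,240);V=I.max(2);b=blobs((V<110).astype(np.uint8),(0,0,208,256))[0];r=cv2.minAreaRect(b)
p=cv2.boxPoints(r);print("grip",[t.at(f(q),.111).round(4) for q in p],t.at(f(r[0]),.111))
# side: holder top quad
I,f=up(s,255,150,305,200);V=I.max(2);S=V-I.min(2)
for nm,m,z in(("flange",(S<40)&(V>170),.061),("htop",(S<45)&(V>118),.055)):
    b=blobs(m.astype(np.uint8),(0,0,320,400))
    if b: q=cv2.approxPolyDP(cv2.convexHull(b[0]),12,True)[:,0];print(nm,[s.at(f(x),z).round(4) for x in q])
E
```

```text
big (array([0.52738685, 0.2389107 , 0.13640968]), np.float64(0.0008236578669628685))
mid (array([0.5221663 , 0.13764962, 0.10639637]), np.float64(0.0024479869297541206))
20 [ 3.57587869 11.80137255] [365.96759892 221.82038632] [ 0.52915071 -0.17368556] 1.924976923767963
25 [ 3.61529374 14.99691526] [366.0392407 221.8004585] [ 0.52921114 -0.17392157] 1.9252891884673828
29 [ 3.70856258 17.22478859] [366.15158429 221.75264224] [ 0.52936042 -0.1742941 ] 1.921962506027039
side op ((162.52017211914062, 127.25102233886719), (76.18902587890625, 116.12328338623047), 86.96994018554688) [274.87752151 240.46887779] [ 0.52547528 -0.17342657]
side op ((162.46920776367188, 127.322265625), (71.11736297607422, 111.34832000732422), 86.83016204833984) [274.87115097 240.4777832 ] [ 0.52546225 -0.17345639]
grip [array([0.5428, 0.1477]), array([0.5438, 0.1305]), array([0.4966, 0.1271]), array([0.4957, 0.1442])] [0.51966478 0.13735361]
htop [array([0.5569, 0.1719]), array([0.5538, 0.03  ]), array([0.4909, 0.0314]), array([0.4829, 0.1079]), array([0.4887, 0.1754])]
```

```bash
cat >>util.py <<'E'
def rv(yaw): return (R.from_euler('z',yaw)*R.from_euler('x',np.pi)).as_rotvec()
def yaw_of(r): m=R.from_rotvec(r).as_matrix();return np.arctan2(m[1,0],m[0,0])
E
python3 - <<'E'
from rig import *
from util import *
for k in(0,np.pi,-np.pi):
    for p,y in(([.5217,.1378,.105],.073),([.5266,-.172,.2],-1.217),([.5266,-.172,.15],-2.1)):
        print(k,y,solve_ik(p,rv(y+k)))
print(get_ft_force(),get_torque())
E
```

```text
0 0.073 [0.03815324 0.29903503 1.81131378 0.         1.03124384 1.53594957]
0 -1.217 [-5.29979602e-01  1.96620587e-01  1.71746061e+00 -4.44089210e-16
  1.22751146e+00  2.25781672e+00]
0 -2.1 None
3.141592653589793 0.073 [ 0.03815324  0.29903503  1.81131378  0.          1.03124384 -1.60564309]
3.141592653589793 -1.217 [-0.5299796   0.19662059  1.71746061  0.          1.22751146 -0.88377593]
3.141592653589793 -2.1 [-5.29979602e-01  2.60397164e-01  1.75238430e+00 -4.44089210e-16
  1.12881119e+00 -7.75929226e-04]
-3.141592653589793 0.073 [ 0.03815324  0.29903503  1.81131378  0.          1.03124384 -1.60564309]
-3.141592653589793 -1.217 [-0.5299796   0.19662059  1.71746061  0.          1.22751146 -0.88377593]
-3.141592653589793 -2.1 [-5.29979602e-01  2.60397164e-01  1.75238430e+00 -4.44089210e-16
  1.12881119e+00 -7.75929226e-04]
[ 0.99841685  0.39084277 -1.12372537] [ 0.0069769   0.0424493  -0.00802797]
```

```bash
python3 - <<'E'
from rig import *
from util import *
X,Y=.5217,.1378
move_to([X,Y,.27],rv(.073+np.pi)); f0=np.array(get_ft_force())
print(f0,get_time_s())
move_linear([X,Y,.105],.12); print(get_ft_force())
c=capture("side")["image"]
gripper_close(30); print("w",get_gripper_width(),get_grasp_force(),get_ft_force())
move_linear([X,Y,.19],.1); print("w",get_gripper_width(),get_ft_force(),get_torque(),get_time_s())
d=capture("side")["image"];e=capture("top")["image"]
h=lambda a:cv2.resize(a[:,:,::-1],None,fx=4,fy=4,interpolation=cv2.INTER_CUBIC)
cv2.imwrite("pics/grasp.png",np.hstack([h(c[70:200,230:330]),h(d[70:200,230:330])]))
E
```

```text
[ 0.46257344 -0.16614196  0.11602409] 2.9583
[-0.68575341  1.03135749  0.41132548]
w 0.01601108410279903 29.99268864747137 [-0.949541   -0.0810597   0.09726983]
w 0.016053582523592933 [ 0.03743278 -0.51899947 -1.80256789] [ 0.0772108  -0.1078731   0.01417194] 6.6167
```

View pics/grasp.png

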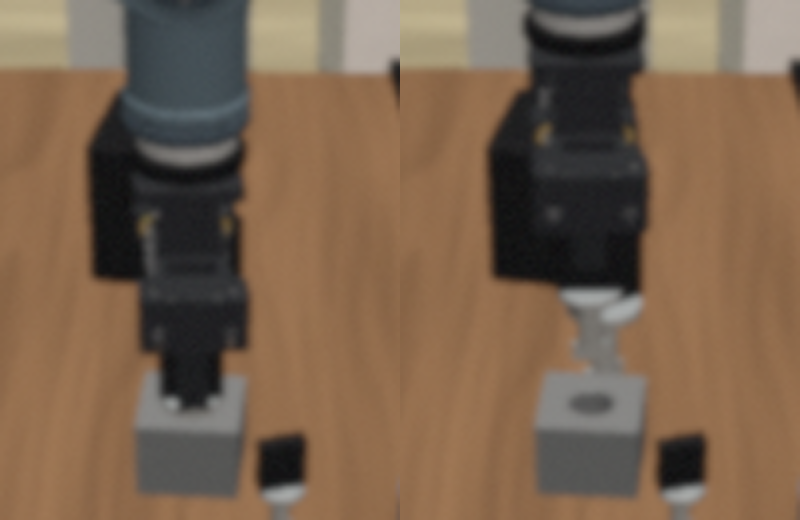

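The left half shows the fingers closed on the grip at the holder. The right half shows the key hanging straight, with the empty hole at about (277.8,170.8). To find where the key sits along the pads, I'll view it at two yaws half a turn apart.

```bash
python3 - <<'E'
from rig import *
from util import *
s=Cam(capture("side"));p=(277.75,170.75)
I=cv2.resize(s.im[160:182,262:294],None,fx=8,fy=8,interpolation=cv2.INTER_CUBIC);V=I.max(2)
for b in blobs((V<105).astype(np.uint8),(40,30,216,140),200)[:1]:
    e=cv2.fitEllipse(b);q=(np.array(e[0])+.5)/8-.5+[262,160];print("hole",e,q,s.at(q,.055))
print("hole eye",s.at(p,.055))
P=[.46,-.172,.26]
move_linear([.5217,.1378,.26],.2)
out=[]
for k,y in enumerate((.073+np.pi,.073)):
    move_to(P,rv(y)); sleep(.3); s=Cam(capture("side"));out.append(s.im)
    tcp=np.array(get_ee_pos());u=s.px(tcp-[0,0,.05])
    x0,y0=int(u[0])-30,int(u[1])-25
    I=cv2.resize(s.im[y0:y0+75,x0:x0+60],None,fx=8,fy=8,interpolation=cv2.INTER_CUBIC).astype(int);V=I.max(2);S=V-I.min(2)
    b=blobs(((S<40)&(V>85)).astype(np.uint8),(0,0,480,600),300)[0]
    g=b[:,0]/8.+[x0,y0]-.44
    print("tcp",tcp,"pred flange top px",u,"bbox",g.min(0),g.max(0))
    for dr in(8,12,16,20,24):
        r=g[np.abs(g[:,1]-(u[1]+dr))<.6]
        if len(r):print(dr,r[:,0].min(),r[:,0].max(),(r[:,0].min()+r[:,0].max())/2, s.px(tcp-[0,0,.05+dr*.0024])[0])
    np.save(f"pics/u{k}.npy",u)
c=[cv2.resize(i[90:240,y-50:y+50,::-1],None,fx=4,fy=4,interpolation=cv2.INTER_CUBIC) for i,y in zip(out,(int(u[0]),)*2)]
cv2.imwrite("pics/hand.png",np.hstack(c));print(u,get_time_s())
E
```

```text
hole ((128.6881866455078, 87.16938781738281), (37.38789749145508, 82.86604309082031), 88.89188385009766) [277.64852333 170.45867348] [0.52210108 0.13588535]
hole eye [0.52242005 0.13446172]
tcp [ 0.46025858 -0.17139861  0.26001297] pred flange top px [242.38786307 189.97392242] bbox [237.935 210.185] [271.435 238.435]
20 249.935 254.06 251.9975 243.5105857596911
24 247.81 271.435 259.6225 243.72787971707373
tcp [ 0.46000138 -0.17201203  0.26000576] pred flange top px [242.23663234 190.15023252] bbox [237.435 210.185] [271.435 239.435]
20 249.81 255.435 252.6225 243.36396468296732
24 247.81 271.435 259.6225 243.58214747087885
[242.23663234 190.15023252] 11.8167
```

View pics/hand.png

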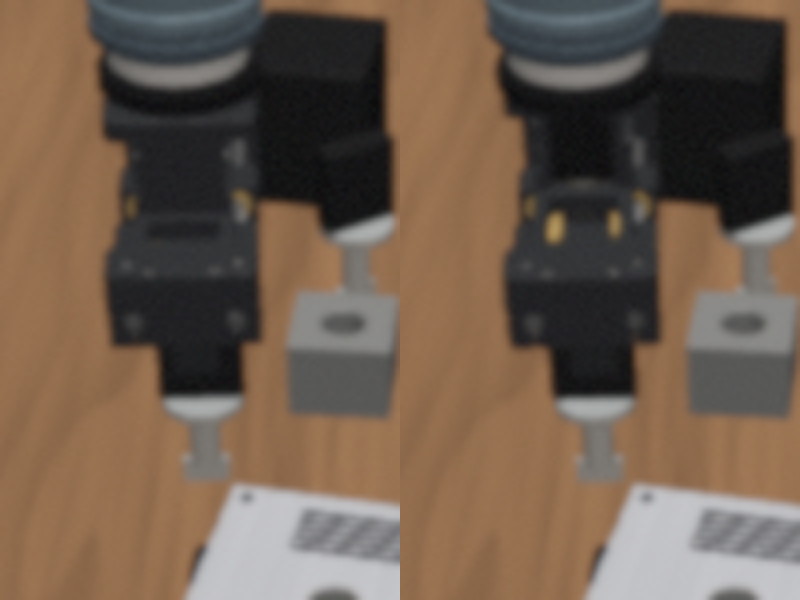

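The flange centre is at column 203 (left half) and 196 (right half, local), so the key sits 1.65 mm toward tool -x and hangs upright. Now I'll go over the opening at the slot yaw and feel downward.

```bash
cat >>util.py <<'E'
O=np.array([.5266,-.172]);OFF=-.00165
def tcp(xy,tip,ky):
    "TCP pose that puts the key tip centre at xy, height tip, key yaw ky"
    y=ky+np.pi;return [xy[0]-OFF*np.cos(y),xy[1]-OFF*np.sin(y),tip+.100]
def rd(rig,n=4):
    F=[];T=[]
    for _ in range(n): F.append(rig.get_ft_force());T.append(rig.get_torque());rig.sleep(.02)
    return np.mean(F,0),np.mean(T,0)
E
python3 - <<'E'
import rig
from rig import *
from util import *
s=Cam(capture("side"));print("tip px pred",s.px([.46,-.172,.16]))
ky=-1.217
move_to(tcp(O,.12,ky),rv(ky+np.pi))
move_linear(tcp(O,.085,ky),.08); sleep(.3)
b,bt=rd(rig,8);np.save("base.npy",np.r_[b,bt]);print("base",b,bt,get_time_s())
z=.085
c=capture("side");cv2.imwrite("pics/over.png",cv2.resize(c["image"][170:270,220:330,::-1],None,fx=5,fy=5,interpolation=cv2.INTER_CUBIC))
while z>.034:
    z-=.002 if z>.058 else .001
    move_linear(tcp(O,z,ky),.02)
    f,t=rd(rig,3);f-=b;t-=bt
    print(round(z,3),f.round(2),t.round(3))
    if f[2]>2.2 or np.hypot(*f[:2])>4: break
print(get_time_s(),get_ee_pos())
E
```

```text
tip px pred [243.40957362 209.38184435]
base [ 0.20163411  0.05179629 -1.29606556] [-0.00653595 -0.11760925 -0.0095418 ] 14.4583
0.083 [-0.32 -0.52 -0.06] [0.012 0.023 0.025]
0.081 [-0.49 -0.23 -0.27] [-0.026  0.026  0.019]
0.079 [-0.03 -0.24  0.  ] [0.007 0.01  0.015]
0.077 [ 0.19 -0.09 -0.39] [-0.019 -0.014  0.018]
0.075 [-0.42 -0.14  0.08] [-0.021 -0.003  0.003]
0.073 [-0.54  0.11 -0.08] [-0.021  0.034  0.018]
0.071 [-0.2   0.24  0.14] [-0.001  0.018 -0.002]
0.069 [-0.11  0.05 -0.16] [-0.001  0.032  0.013]
0.067 [-0.08 -0.72 -0.2 ] [-0.032  0.041  0.024]
0.065 [-0.36 -0.31  0.51] [-0.034  0.007  0.   ]
0.063 [-0.2  -0.45  0.22] [-0.029  0.001  0.023]
0.061 [-0.12  0.79  0.17] [-0.028 -0.02  -0.003]
0.059 [0.35 0.5  0.1 ] [-0.016  0.033  0.008]
0.057 [ 0.03 -0.11  0.05] [ 0.004  0.014 -0.013]
0.056 [ 0.05  0.54 -0.12] [-0.021  0.023 -0.007]
0.055 [-0.04  0.23 -0.23] [-0.002  0.031  0.008]
0.054 [ 0.17 -0.33  0.08] [-0.004  0.022  0.015]
0.053 [-0.3  -0.14  0.22] [-0.006 -0.011 -0.012]
0.052 [-0.08  0.03 -0.3 ] [-0.007  0.016 -0.002]
0.051 [ 0.01 -0.21  0.24] [-0.026  0.024 -0.003]
0.05 [-0.12  0.33  0.26] [-0.015 -0.028 -0.004]
0.049 [-0.06 -0.23 -0.1 ] [ 0.012 -0.012  0.011]
0.048 [-0.08  0.29 -0.12] [ 0.01  -0.042  0.005]
0.047 [0.52 0.29 0.11] [-0.005  0.009  0.005]
0.046 [ 0.1  -0.17  0.28] [-0.01  0.01  0.05]
0.045 [ 0.   -0.47  0.1 ] [ 0.003 -0.041  0.021]
0.044 [-0.58  0.21  2.04] [0.004 0.039 0.007]
0.043 [-0.81 -0.13  3.28] [ 0.007  0.066 -0.015]
22.9083 [ 0.52617165 -0.1705441   0.14321178]
```

```bash
python3 - <<'E'
import rig
from rig import *
from util import *
B=np.load("base.npy");b,bt=B[:3],B[3:]
ky=-1.217;z=.0435
for d in(0,-.06,-.12,-.18,-.24,-.12,0,.1,.2):
    move_linear(tcp(O,z,ky+d),.05,rv(ky+d+np.pi))
    f,t=rd(rig,6);f-=b;t-=bt
    print(d,round(yaw_of(get_ee_rot())-np.pi-ky,3)%6.2832,f.round(2),t.round(3),get_time_s())
    if abs(t[2])>.12 or np.linalg.norm(f)>12: break
E
```

```text
0 0.0 [-0.47 -0.01  2.98] [-0.027  0.01   0.006] 23.2583
-0.06 6.2242 [-0.12 -0.24  2.93] [-0.018 -0.024  0.003] 23.6083
-0.12 6.1652 [ 0.87 -0.17  3.13] [ 0.012 -0.237  0.027] 23.9583
-0.18 6.1052 [1.67 0.51 3.  ] [ 0.024 -0.419  0.076] 24.3083
-0.24 6.0451999999999995 [1.75 0.12 3.26] [ 0.037 -0.465  0.049] 24.6583
-0.12 6.1612 [0.4  0.02 3.16] [-0.016 -0.192  0.009] 25.025
0 6.2802 [0.8  0.79 3.09] [ 0.115 -0.306 -0.03 ] 25.3917
0.1 0.097 [1.8  0.83 2.91] [ 0.202 -0.45  -0.024] 25.7417
0.2 0.197 [1.71 1.   3.25] [ 0.21  -0.503 -0.027] 26.0917
```

The sideways play of roughly 0.1 rad and then a drag of about 0.05 N m mean the blade is in the slot. I'll shift 1 mm to ease the +x side load and turn clockwise with a torque guard.

```bash
python3 - <<'E'
import rig
from rig import *
from util import *
B=np.load("base.npy");b,bt=B[:3],B[3:]
ky=-1.217;z=.0435;O=O+[.001,.0003];n=0
for d in [0.,-.12]+list(np.arange(-.2,-1.3,-.06)):
    move_linear(tcp(O,z,ky+d),.05,rv(ky+d+np.pi))
    f,t=rd(rig,6);f-=b;t-=bt
    print(round(d,2),f.round(2),t.round(3),get_time_s())
    if t[2]>.15 or np.linalg.norm(f)>12: break
E
```

```text
0.0 [-0.7  -0.13  3.55] [-0.058  0.083  0.001] 26.5417
-0.12 [-0.58 -0.09  2.75] [-0.046  0.063  0.041] 26.9083
-0.2 [-1.03 -0.11  3.01] [-0.064  0.121  0.054] 27.2583
-0.26 [-0.52 -0.49  3.04] [-0.053  0.165  0.053] 27.6083
-0.32 [-0.75 -0.05  3.22] [-0.052  0.184  0.05 ] 27.9583
-0.38 [-0.85 -0.11  2.9 ] [-0.064  0.225  0.041] 28.3083
-0.44 [-0.47 -0.16  3.12] [-0.056  0.208  0.066] 28.6583
-0.5 [-0.69 -0.02  2.81] [-0.046  0.206  0.053] 29.0083
-0.56 [-1.    0.12  3.12] [-0.027  0.209  0.053] 29.3583
-0.62 [-0.89  0.29  3.23] [0.006 0.217 0.05 ] 29.7083
-0.68 [-0.7   0.22  3.29] [-0.015  0.24   0.063] 30.0583
-0.74 [-1.09  0.26  3.42] [-0.036  0.205  0.124] 30.4083
-0.8 [-1.02 -0.06  3.23] [0.002 0.219 0.158] 30.7583
```

The stop is reached: the torque climbs softly from 0.05 to 0.16 N m. Now I'll back off the wind-up, lift out and return the key.

```bash
python3 - <<'E'
import rig
from rig import *
from util import *
B=np.load("base.npy");b,bt=B[:3],B[3:]
ky=-1.217;O=O+[.001,.0003]
for d in(-.74,-.68,-.63):
    move_linear(tcp(O,.0435,ky+d),.05,rv(ky+d+np.pi)); f,t=rd(rig,6);print(d,(f-b).round(2),(t-bt).round(3))
for z in(.048,.053,.060,.068,.076,.085,.12):
    move_linear(tcp(O,z,ky+d),.03 if z<.1 else .08); f,t=rd(rig,3);print(z,(f-b).round(2),(t-bt).round(3))
    if np.linalg.norm(f-b)>8: raise SystemExit("force")
H=np.array([.5225,.1375]);hy=.073
move_linear(tcp(O,.165,ky+d),.1)
move_to(tcp(H,.125,hy),rv(hy+np.pi)); move_linear(tcp(H,.075,hy),.1); sleep(.2); print(get_time_s())
c=Cam(capture("side"));cv2.imwrite("pics/back.png",cv2.resize(c.im[110:200,230:330,::-1],None,fx=5,fy=5,interpolation=cv2.INTER_CUBIC))
E
```

```text
-0.74 [-0.49  0.03  2.98] [0.013 0.231 0.118]
-0.68 [-0.68 -0.18  2.8 ] [0.015 0.219 0.063]
-0.63 [-0.9   0.06  3.15] [0.022 0.193 0.005]
0.048 [-0.26 -0.16  0.33] [-0.043  0.063  0.001]
0.053 [-0.39  0.11  0.55] [0.042 0.065 0.023]
0.06 [-0.59 -0.22  0.08] [-0.011  0.047  0.009]
0.068 [-0.03  0.46 -0.18] [-0.002  0.056  0.018]
0.076 [ 0.41 -0.11 -0.54] [-0.013  0.043  0.014]
0.085 [-0.56 -0.07 -0.32] [0.002 0.103 0.006]
0.12 [-0.21 -0.33 -0.22] [-0.024  0.064 -0.031]
37.7167
```

View pics/back.png

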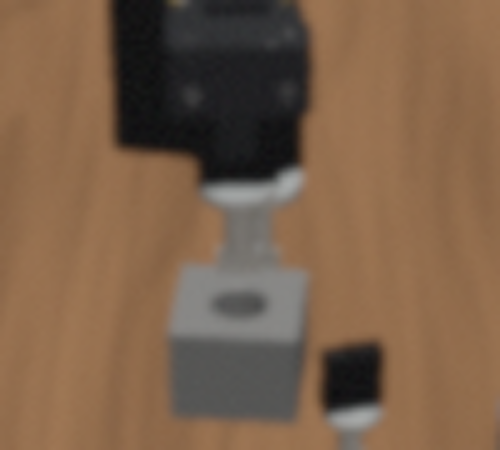

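The picture shows the key about 20 mm above the hole. The hole is centred at crop (239,304), and the key looks a few pixels right of it, so I'll check that numerically before lowering.

```bash
python3 - <<'E'
from rig import *
from util import *
H=np.array([.5225,.1375])
s=Cam(capture("side"));print("tcp",get_ee_pos())
for z in(.125,.1,.08,.055):print(z,s.px([*H,z]).round(2))
I=cv2.resize(s.im[140:180,262:298],None,fx=4,fy=4,interpolation=cv2.INTER_CUBIC).astype(int);V=I.max(2);S=V-I.min(2)
for r in(146,147,148,152,155,158,161,163):
    k=int((r-140+.5)*4);m=np.where(S[k]<35)[0];v=V[k]
    print(r,((m+.5)/4-.5+262)[[0,-1]] if len(m) else None,s.im[r,268:294].max(1))
E
```

```text
tcp [0.52118361 0.13743641 0.17561289]
0.125 [277.62 148.01]
0.1 [277.69 156.07]
0.08 [277.75 162.39]
0.055 [277.81 170.13]
146 [269.375 289.875] [122  97  69  61  64  65  68  77  81  82  82  83  83  82  82  84  92 121
 151 165 165 158 153 150 150 150]
147 [269.375 289.875] [126 108  97 104 112 116 119 125 130 130 131 131 132 131 128 126 126 143
 160 165 158 149 145 149 150 150]
148 [269.375 289.375] [130 120 117 127 140 148 152 155 157 157 158 158 157 155 151 142 140 148
 157 155 144 137 140 147 150 151]
152 [274.125 283.875] [136 140 145 147 147 140 128 116 115 117 119 118 116 116 116 121 131 138
 141 143 144 144 144 145 147 149]
155 [274.625 283.625] [138 143 147 150 153 147 131 116 113 117 117 117 117 118 119 122 130 142
 146 147 146 145 143 143 145 148]
158 [274.375 283.875] [142 146 148 152 152 150 135 119 114 116 117 118 118 121 121 123 131 141
 146 147 146 146 144 142 143 146]
161 [273.125 285.125] [145 146 148 149 147 136 125 118 116 118 117 119 120 122 118 117 122 131
 140 145 146 144 143 143 143 145]
163 [266.125 286.875] [140 138 140 141 138 130 124 122 123 122 122 123 123 124 126 126 127 131
 138 141 143 142 142 142 143 144]
```

The left edges of the shaft (274.5) and blade (273.1) match the prediction to within 0.2 px. The extra width on the right is the big key's shaft behind. I'll lower with a force guard and release.

```bash
python3 - <<'E'
import rig
from rig import *
from util import *
H=np.array([.5222,.1374]);hy=.073
b,_=rd(rig,6)
z=.075;pts=[.066,.06,.055,.05,.04,.03,.02,.012,.009,.007,.006,.005]
for z in pts:
    move_linear(tcp(H,z,hy),.05 if z>.012 else .02); f,_=rd(rig,3);print(z,(f-b).round(2),np.round(get_ee_pos()[2],4))
    if np.linalg.norm((f-b))>4: print("contact");break
E
```

```text
0.066 [-0.35  0.25 -0.22] 0.1657
0.06 [ 0.19 -1.02 -0.25] 0.1598
0.055 [-0.13  0.   -0.1 ] 0.1548
0.05 [-0.18  0.15 -0.11] 0.1498
0.04 [ 0.14 -0.12 -0.09] 0.1397
0.03 [-0.19  0.1  -0.58] 0.1298
0.02 [-0.01 -0.42  0.09] 0.1198
0.012 [ 0.13 -0.14 -0.31] 0.112
0.009 [-0.21  0.05 -0.31] 0.1089
0.007 [-0.37 -0.38 -0.44] 0.1069
0.006 [ 0.29 -0.69  0.03] 0.106
0.005 [0.11 0.02 0.05] 0.105
```

```bash
python3 - <<'E'
import rig
from rig import *
from util import *
b,_=rd(rig,6);p=tcp([.5222,.1374],.0045,.073);move_linear(p,.02);f,_=rd(rig,4);print((f-b).round(2))
let_go(); sleep(.3); print(get_gripper_width(),get_time_s())
p[2]=.27;move_linear(p,.12);move_to([.40,.10,.33],rv(.073+np.pi));sleep(.3)
t=Cam(capture("top"));s=Cam(capture("side"));print(get_time_s())
h=lambda a:cv2.resize(a[:,:,::-1],None,fx=4,fy=4,interpolation=cv2.INTER_CUBIC)
cv2.imwrite("pics/end.png",np.hstack([h(t.im[180:270,220:320]),h(s.im[115:205,235:335])]))
E
```

```text
[-2.4  -0.7   6.41]
0.08809554675678656 44.1167
46.6583
```

View pics/end.png

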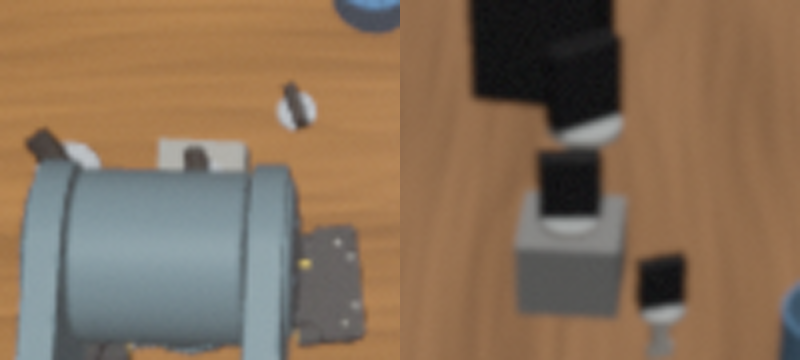

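The key stands upright with its flange down on the holder, released at side crop (570,190), and its neighbours haven't moved. Handing in.

```bash
python3 -c "
from rig import *
print(sign_off())"
```

```text
the job is handed in; nothing more can be done
None
```

The job is handed in: I turned the knob clockwise until the torque rose softly to 0.16 N m at its stop, then put the key back upright in its holder and let go; the hand-in returned no verdict.

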